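# Hold the brake-release plunger through the guard window

## Task

The spindle brake behind the machine guard has to be held off. First slide the black shutter on the guard fully aside by its orange tab (to the left as seen from the robot) to uncover the window, then pick up the orange-handled release key by its handle, pass its steel bar level and straight through the narrow window and push the red sprung plunger behind it well in, about 10 mm. Finish while still gripping the key and pressing the plunger in: do not let go, and leave the bottle, tape measure and V block where they are.

Things in the scene. Friction and masses are not known exactly. Their poses are not given: they have to be found in the camera images.
- guard: Fixed machine guard, open on top, 135 deep: grey front panel 170 wide, 140 high, 12 thick; yellow sheets 125 high, foot flanges to 111 mm either side of the middle. Origin on the bench below the middle of the front face; x points into the guard (away from the robot), y left as seen from the robot, z up. A guide strip below the window stands 9 mm proud of the face (z 47 to 53).
- slot_mouth (a point): Centre of the window in the guard's front face, 80 mm above the bench; axes as the guard's. The window is a plain rectangular hole through the 12 mm panel, 22 wide (y) and 14 high (z), its front edges chamfered by about 3 mm.
- shutter (a joint): Travel of the black shutter along the guard's +y (m): 0 = centred over the window, 0.05 = fully open (end stop); starts between 0 and 0.01. Plate 38 wide, 4 thick, standing 6 mm proud of the front face, hung on the panel's top edge; slides with about 1.5 N friction and stays where it is left.
- shutter_tab (a point): Top centre of the shutter's orange tab, 182 mm above the bench, 6 mm behind the plane of the front face; moves with the shutter; axes as the guard's. Tab 14 wide (y), 16 deep (x), 32 high, on a saddle 38 wide whose top is 150 mm above the bench.
- plunger (a joint): How far the red plunger is pressed in along the guard's +x (m): 0 = out, 0.016 = end stop. Spring: about 3.6 N at the start of travel, 300 N/m, 6.6 N at 10 mm.
- plunger_face (a point): Middle of the flat face of the red plunger (18 mm diameter), straight behind the window, 45 mm behind the guard's front face when not pressed, 80 mm above the bench; moves with the plunger. Axes as the guard's.
- release_key: Loose key, 160 long, 0.18 to 0.26 kg, lying flat. Origin on its underside where handle and bar meet, centred; x along the bar to its tip, z up. Orange handle 60 long (x -60 to 0 mm), 26 wide (y), 32 high; steel bar 20 wide, 12 high (z 0 to 12) to x 94, then a nose 16 wide, 9 high to x 100. Balances 4 mm behind the origin.
- key_tip (a point): Middle of the end of the key's nose: 100 mm ahead of the key's origin and 6 mm above its underside; axes as the key's.
- glue_bottle: Bystander: upright white and red bottle with blue cap, 43 across, 135 high; origin under its middle.
- tape_measure: Bystander: yellow tape measure, 34x72x63; origin under its middle.
- v_block_1: Bystander: grey steel V block, 45x40x30; origin under its middle.
Things that resemble listed ones, but are neither listed nor needed, are in the scene too. Of the things that look like the release_key, the smallest one is meant.

How it is judged (in metres and radians):
On the way, in this order (a step that is already met when the one before it is completed fails the run):
1. the shutter is slid aside by at least 42 mm (value of joint shutter above 0.042 m), for 0.2 s.
2. the key is gripped and lifted clear of the bench (height (world z) of release_key above 0.03 m and contact force between the fingers and release_key above 2 N), for 0.2 s.
3. the key's tip is through the window, 30 mm or more behind the front face (x of key_tip in the frame of guard above 0.03 m and y of key_tip in the frame of guard between -0.006 and 0.006 m and z of key_tip in the frame of guard between 0.074 and 0.086 m), for 0.1 s.
At the end, for the whole second after the job is handed in: Key gripped and at rest, level and parallel to the guard's x within 0.12 rad, tip over 30 mm behind the front face and within 6 mm of the window axis; plunger pressed over 6 mm (over 2 N); key over 60 mm high; shutter open over 38 mm; bottle, tape measure, V block moved under 30 mm (all of step 3 and value of joint plunger above 0.006 m and value of joint shutter above 0.038 m and contact force between the fingers and release_key above 2 N and contact force between release_key and plunger above 2 N and angle between the x axis of release_key and the x axis of guard, either way round below 0.12 rad and angle between release_key's own z axis and vertical below 0.12 rad and height (world z) of release_key above 0.06 m and linear speed of release_key below 0.02 m/s and distance of each of glue_bottle, tape_measure, v_block_1 from where it was at the start of the episode below 0.03 m); the arm keeps its last pose, push and grip.
It fails at once if a bystander is pushed more than 30 mm or tipped (distance of any of glue_bottle, tape_measure, v_block_1 from where it was at the start of the episode above 0.03 m or angle between any of glue_bottle, tape_measure, v_block_1's own z axis and vertical above 0.5 rad).
It also fails if it takes over 56 s, if anything falls off the work surface, if the arm or the gripper's body presses on something with over 40 N, if the wrist force passes 120 N, or if a joint passes its speed limit or range.

## Robot

A 6-joint arm with a two-finger parallel gripper is mounted at the origin on a cart in front of the work surface, level with it; the furniture and walls round the work are solid. World frame = base frame: x ahead of the robot, y to its left, z up, the work surface at z = 0. Lengths are in mm, angles in rad, forces in N, time in s.
With the tool pointing down it reaches from about 350 to 875 mm from the base axis. Payload 15.5 kg.
Tool frame: the origin (TCP) lies at the very end of the fingers, on their centre line; the grasp point (between the pads) lies 19 mm behind it; z points along the fingers, y is the line along which they close (so a half turn about z gives the same grasp; the last joint's range is limited). The gripper opens to 85 mm and grips with 20 to 120 N. Pads are 22 mm wide; open, the fingers measure 114 mm over their backs; the gripper's body (76 mm by 85 mm) begins 54 mm behind the grasp point. The pads swing forward as they close: fully open they stand 13 mm farther back than shut.
Start: joints at [-1.345, 0.494, 1.345, -0, 1.302, -0.096], TCP at [197.08, -593.115, 195.077] pointing down, gripper open.
Joint ranges: [-2.91, 2.91], [-0.82, 2.16], [0.22, 2.67], [-1.22, 4.37], [0.12, 2.79], [-3.08, 3.08]. Speed limits (rad/s): [1.89, 1.89, 2.57, 3.01, 3.01, 3.01].

## Interface

Orientations are given as a unit quaternion [w, x, y, z].
In Python, from station import readout, read_camera, ticket gives the robot as it stands.
- The arm moves only by the shell command python3 -m creep 'ROWS' [OPENING] [FORCE]. ROWS is JSON, a list of rows, each a list of 4 numbers: the shift along the world's x, y, z in cm, then the turn about the world's z in degrees. In form: [[tx, ty, tz, yaw], ...]. A call has 1 to 8 rows; each row shifts and turns the commanded pose from where the row before left it; what a row does not reach is not made up. A row lasts 1/12 s, in which the tool goes at most 41.7 mm and 7.16 degrees, less where a joint would pass 70% of its speed; a pose out of reach is approached as far as the arm can. A call is refused whole if a number of a shift passes 4.17 or a number of a turn 7.16, either way. A call with a gripper value outside its range is refused whole. OPENING is the closure, from -1 (fully open) to 1 (shut), set as the call begins (- or left out, the last holds). The fingers move at their own pace and stop on an object; FORCE is the grip in N (left out, the last holds). Time passes only in rows, so rows that do not move let the fingers close. It gives the time, the measured TCP pose, the force, the opening and the grip force at its end, in the units of the state.
- readout.read_state(): the state, without advancing time (a new reading comes with each control period).
- read_camera(name): name is "scene" or "top"; returns a dict with "img" (400x640x3 uint8, red, green, blue), "intrinsics" (3x3 intrinsics, pixels), "distortion" ([k1, k2, p1, p2, k3] as OpenCV has them; the pictures are not rectified), "position" and "rotation" of the camera in the world. Camera axes: x right, y down, z forward; pixel columns grow to the right and rows downward; lengths in mm; the calibration is good to about 2 mm. A picture is of the moment at which its call begins. There is no depth.
- ticket.hand_in(): hands the job in; it is judged then, once.
The state is a dict: "time": time; "joints": joint angles; "qvel": joint speeds; "joint_efforts": joint torques, N m; "eef_pos": TCP position; "tool_rot": TCP orientation; "wrist_force": force on the tool from outside, world axes, zero at the start; "wrist_torque": the same for the moment, N m; "opening": finger opening in mm; "grasp_force": force on a finger pad.
Only numpy, scipy, OpenCV 4.12 (cv2) and the standard library are available. Lean on these libraries where they do the work, as an engineer would, in place of code of your own. Each camera call takes 0.05 s, during which the arm holds its last target. There are 200 camera calls.

## Working session

There is one attempt and no reset: what is moved stays moved. The work goes in short steps, Python scripts to look and compute and a shell command to move; the robot and the scene stay as the last step left them, time stands still between calls to the robot, and variables do not carry over. Pictures are saved under pics/ and viewed, at most 10 in all, crops included, and the job is handed in when it is done.

```bash
ls; mkdir -p pics
cat > h.py <<'E'
import numpy as np, cv2
from station import readout, read_camera, ticket
def cap(n,f):
    c=read_camera(n); cv2.imwrite(f'pics/{f}.png',c['img'][:,:,::-1]); np.save(f'pics/{f}.npy',c,allow_pickle=True); return c
def load(f): return np.load(f'pics/{f}.npy',allow_pickle=True).item()
def ray(c,uv):
    n=cv2.undistortPoints(np.array([[uv]],float),np.array(c['intrinsics']),np.array(c['distortion']))[0,0]
    d=np.array(c['rotation'])@np.array([n[0],n[1],1]); return np.array(c['position'],float),d/np.linalg.norm(d)
def at_z(c,uv,z):
    p,d=ray(c,uv); return p+d*(z-p[2])/d[2]
def tri(c1,u1,c2,u2):
    p,d=ray(c1,u1);q,e=ray(c2,u2)
    s=np.linalg.lstsq(np.c_[d,-e],q-p,rcond=None)[0]
    a=p+s[0]*d;b=q+s[1]*e; return (a+b)/2,np.linalg.norm(a-b)
def proj(c,P):
    R=np.array(c['rotation']);t=-R.T@np.array(c['position'],float)
    return cv2.projectPoints(np.array(P,float).reshape(-1,1,3),cv2.Rodrigues(R.T)[0],t,np.array(c['intrinsics'],float),np.array(c['distortion'],float))[0][:,0]
E
python3 - <<'E'
from h import *
for n in('scene','top'):
    c=cap(n,n+'0'); print(n,c['position'],np.array(c['rotation']).tolist(),c['intrinsics'])
print(readout.read_state())
E
```

```text
pics
scene [-189.67040867  574.05483442 1075.86031435] [0.16151006851334732, -0.36791398542062725, 0.8340485981234117, -0.3780432952309777] [[391.80237976   0.         320.17277889]
 [  0.         391.80237976 203.93327611]
 [  0.           0.           1.        ]]
top [ 488.64170783 -122.92916075 1580.99703323] [0.014808572708860504, -0.6980663559395913, 0.7156110533028279, -0.01961859501502186] [[412.15346097   0.         317.69282255]
 [  0.         412.15346097 196.16269735]
 [  0.           0.           1.        ]]
{'time': 0.1, 'joints': array([-1.34550881e+00,  4.94144797e-01,  1.34606095e+00,  7.01645284e-06,
        1.30249604e+00, -9.55184562e-02]), 'qvel': array([-0.00057862, -0.00136216, -0.00060746, -0.00025215, -0.0002814 ,
        0.00039141]), 'joint_efforts': array([ 1.15497824e-03, -8.83595181e+01, -3.84558928e+01, -9.60400894e-05,
        5.23160939e-03, -5.64128311e-05]), 'eef_pos': array([ 196.99616907, -592.76400022,  194.54791655]), 'tool_rot': array([-5.53619868e-04,  9.87162997e-01,  1.59715087e-01, -3.25825313e-05]), 'wrist_force': array([-0.93360786,  0.37056854,  0.35430744]), 'wrist_torque': array([0.04186644, 0.01733669, 0.02624859]), 'grasp_force': 0.0, 'opening': 85.4908879203852}
```

View pics/scene0.png

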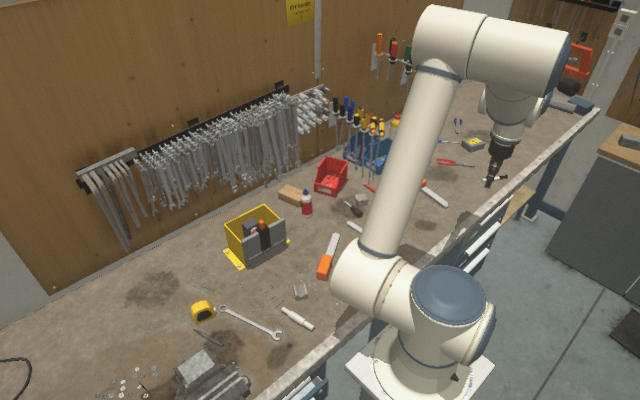

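View pics/top0.png

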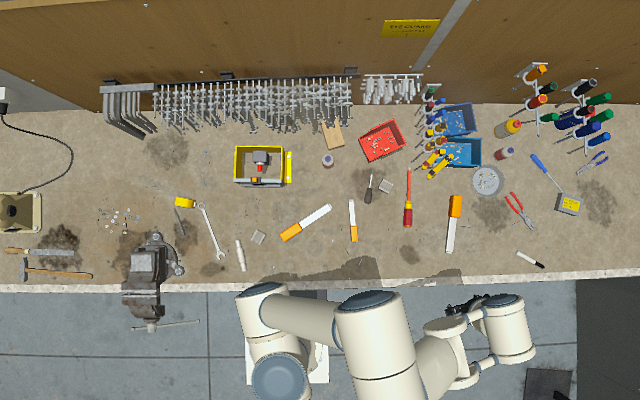

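The scene view shows the guard at about (255,235), its orange tab at (265,228), and the tape measure, V block and bottle. In the top view the guard is at (262,165), the V block at (258,237), the bottle at (327,160) and the tape measure at (185,203).

There are three key-like things in the top view: (305,223), (353,221) and (453,224). The one at (353,221) looks shortest, so I'll confirm it in an enlarged crop.

Run:
```python
from h import *
t=load('top0'); s=load('scene0')
a=t['img'][135:260,225:485,::-1]; b=s['img'][180:300,210:470,::-1]
g=lambda i:cv2.resize(i,(780,int(i.shape[0]*3)),interpolation=cv2.INTER_CUBIC)
cv2.imwrite('pics/crop_t.png',g(a)[:,:]);cv2.imwrite('pics/crop_s.png',g(b))
# sizes of candidates at z~10
for n,p,q in(('A',(282,239),(331,207)),('B',(354,242),(351,199)),('C',(456,195),(449,253))):
    P=at_z(t,p,20);Q=at_z(t,q,8);print(n,P,Q,np.linalg.norm((P-Q)[:2]))
```

```text
Traceback (most recent call last):
  File "h.py", line 10, in at_z
    p,d=ray(c,uv); return p+d*(z-p[2])/d[2]
        ~~~^^^^^^
  File "h.py", line 8, in ray
    d=np.array(c['rotation'])@np.array([n[0],n[1],1]); return np.array(c['position'],float),d/np.linalg.norm(d)
      ~~~~~~~~~~~~~~~~~~~~~~~^~~~~~~~~~~~~~~~~~~~~~~~
ValueError: matmul: Input operand 1 has a mismatch in its core dimension 0, with gufunc signature (n?,k),(k,m?)->(n?,m?) (size 3 is different from 4)
```

View pics/crop_t.png

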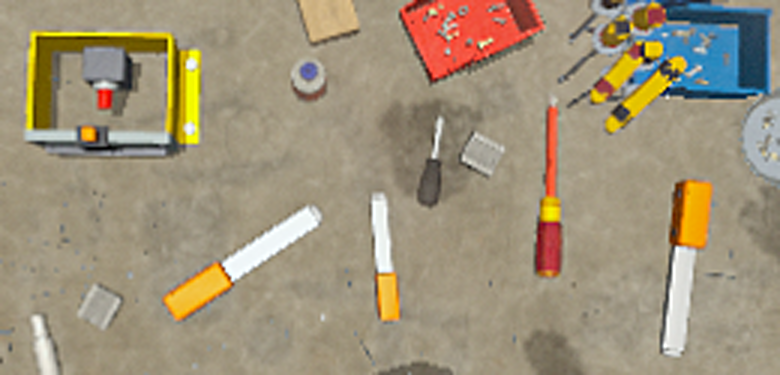

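View pics/crop_s.png

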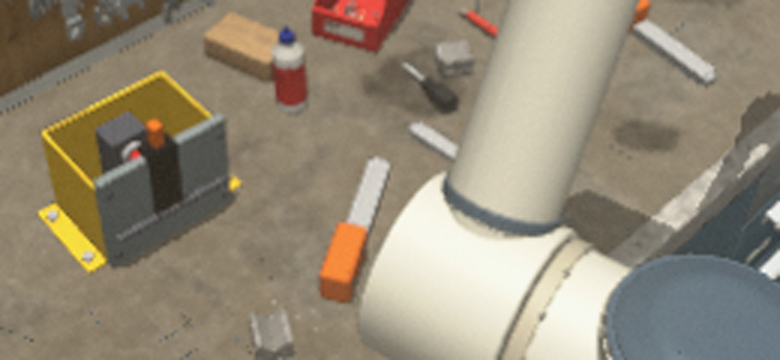

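The crops show B, full-frame (353,221), clearly the smallest: about 42 px long and 7 px wide, against about 60 px for A (305,223) and C (453,224). B is the key meant. `rotation` is a quaternion, so I'll fix the helper and measure.

```bash
sed -i "s/np.array(c\['rotation'\])/Rm(c)/g" h.py
cat >> h.py <<'E'
from scipy.spatial.transform import Rotation as Ro
def Rm(c):
    w,x,y,z=c['rotation']; return Ro.from_quat([x,y,z,w]).as_matrix()
E
python3 - <<'E'
from h import *
np.set_printoptions(precision=1,suppress=True)
t=load('top0'); s=load('scene0')
for c in(t,s): print(c['rotation'],Rm(c)[:,2])
for n,p,q in(('A',(282,239),(331,207)),('B',(354,242),(351,199)),('C',(456,195),(449,253))):
    P=at_z(t,p,20);Q=at_z(t,q,8);print(n,P,Q,np.linalg.norm((P-Q)[:2]))
T=lambda u,v:(225+u/3-.33,135+v/3-.33)
S=lambda u,v:(210+u/3-.33,180+v/3-.33)
for n,a,b in(('tab top',T(89,133),S(154,124)),('panel top L front',T(26,140),S(97,184)),('panel top R front',T(183,148),S(227,122)),('keytipB',T(378,194),S(412,128)),('bottle',T(308,70),S(286,30)),('tabscheck',T(65,32),S(162,72))):
    print(n,*tri(t,a,s,b))
def mask(c,box,f):
    u0,v0,u1,v1=box; h=cv2.cvtColor(c['img'],cv2.COLOR_RGB2HSV).astype(int)[v0:v1,u0:u1]
    vv,uu=np.nonzero(f(h)); return np.c_[uu+u0,vv+v0].astype(float)
orange=lambda h:(h[...,0]<22)&(h[...,1]>170)&(h[...,2]>120)
steel=lambda h:(h[...,1]<30)&(h[...,2]>190)
for nm,box,f,z in(('handle',(343,215,365,250),orange,32),('bar',(343,190,362,232),steel,12),('tab',(245,170,265,190),orange,182)):
    m=mask(t,box,f); w=np.array([at_z(t,p,z)for p in m]); r=cv2.minAreaRect(w[:,:2].astype(np.float32)); print(nm,len(m),w.mean(0),r, cv2.boxPoints(r).tolist())
E
```

```text
[ 0.  -0.7  0.7 -0. ] [ 0. -0. -1.]
[ 0.2 -0.4  0.8 -0.4] [ 0.5 -0.5 -0.7]
A [406.    4.3  20. ] [ 522.5 -184.3    8. ] 221.738376218894
B [ 387.8 -267.4   20. ] [ 551.2 -261.6    8. ] 163.49174902703498
C [ 555.9 -665.4   20. ] [ 334.1 -633.7    8. ] 224.14281329666744
tab top [621.1  82.  177.8] 0.4998225564868473
panel top L front [619.1 162.5 140.7] 2.8196626206518616
panel top R front [609.8 -16.4 124.9] 13.247767588687946
keytipB [ 549.6 -261.7   -0.4] 1.7302168079515592
bottle [ 693.9 -171.5  127.7] 0.41124581986954706
tabscheck [698.8  68.3 207.6] 93.89392117778948
handle 75 [ 420.5 -268.1   32. ] ((420.6751708984375, -266.622314453125), (57.31740951538086, 25.199481964111328), 3.630977153778076) [[391.27606201171875, -255.86282348632812], [392.8719482421875, -281.0117492675781], [450.07427978515625, -277.3818054199219], [448.4783935546875, -252.23287963867188]]
bar 131 [ 498.9 -262.4   12. ] ((499.42108154296875, -262.2559814453125), (96.8007583618164, 19.005414962768555), 3.573188304901123) [[450.52252197265625, -255.78822326660156], [451.70703125, -274.7566833496094], [548.3196411132812, -268.7237548828125], [547.1351318359375, -249.75527954101562]]
tab 18 [626.8  77.9 182. ] ((633.9395141601562, 75.22538757324219), (16.759403228759766, 45.40519714355469), 64.54193115234375) [[609.83935546875, 77.41807556152344], [650.835693359375, 57.900634765625], [658.0396728515625, 73.03269958496094], [617.0433349609375, 92.55014038085938]]
```

Run:
```python
from h import *
t=load('top0'); s=load('scene0')
g=lambda i:cv2.resize(i,None,fx=7,fy=7,interpolation=cv2.INTER_CUBIC)
def grid(i,u0,v0):
    for k in range(0,i.shape[1],70): cv2.putText(i,str(u0+k//7),(k,10),0,.35,(255,0,255),1); cv2.line(i,(k,12),(k,18),(255,0,255),1)
    for k in range(0,i.shape[0],70): cv2.putText(i,str(v0+k//7),(0,k+4),0,.35,(255,0,255),1)
    return i
a=grid(g(t['img'][150:191,228:298,::-1]),228,150); b=grid(g(s['img'][205:250,218:294,::-1])[:, :532],218,205)
c=np.zeros((a.shape[0]+b.shape[0],532,3),np.uint8); c[:a.shape[0],:a.shape[1]]=a; c[a.shape[0]:]=b
print(c.shape,a.shape); cv2.imwrite('pics/g.png',c[:600])
```

```text
(602, 532, 3) (287, 490, 3)
```

View pics/g.png

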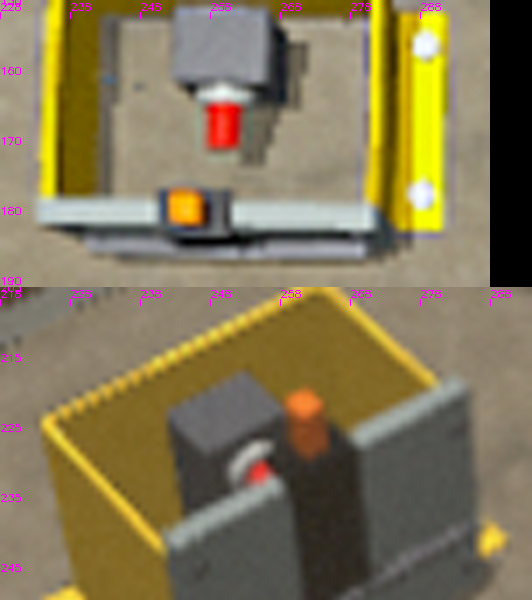

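The enlargement shows the guard panel's top edge from about (233,181) to (281,182) in the top view, the tab top at (254,179) and the plunger at (259,170).

Run:
```python
from h import *
from scipy.optimize import least_squares
np.set_printoptions(precision=2,suppress=True)
t=load('top0'); s=load('scene0')
T=lambda k,l:np.array(((k+.5)/7-.5+228,(l+.5)/7-.5+150))
S=lambda k,l:np.array(((k+.5)/7-.5+218,(l-287+.5)/7-.5+205))
for n,p in(('FL',T(38,222)),('FR',T(378,229)),('BL',T(38,199)),('BR',T(378,207))): print(n,at_z(t,p,140))
print('tab',tri(t,T(185,207),s,S(303,403)), at_z(t,T(185,207),182))
print('plg front top',at_z(t,T(223,150),80))
obs=[(t,T(38,222),(0,85,140)),(t,T(378,229),(0,-85,140)),(t,T(38,199),(12,85,140)),(t,T(378,207),(12,-85,140)),
(s,S(167,548),(0,85,140)),(s,S(468,386),(0,-85,140)),(s,S(162,530),(12,85,140)),
(t,T(443,230),(None,-111,2))]
def f(q,raw=False):
    x,y,a,d=q[:4]; r=[]
    def W(P): return np.array([x+np.cos(a)*P[0]-np.sin(a)*P[1],y+np.sin(a)*P[0]+np.cos(a)*P[1],P[2]])
    for c,u,P in obs:
        if P[0] is None:
            w=at_z(c,u,P[2])-[x,y,0]; r.append((-np.sin(a)*w[0]+np.cos(a)*w[1]-P[1])*.27); continue
        r+=list(proj(c,W(P))[0]-u)
    for c,u in((t,T(185,207)),(s,S(303,403))): r+=list(proj(c,W((6,d,182)))[0]-u)
    return r
o=least_squares(f,[613,72,0,5],x_scale=[10,10,.05,5],loss='soft_l1');print(o.x,np.degrees(o.x[2]));print(np.array(f(o.x)))
x,y,a,d=o.x; print('plunger face exp',x+45*np.cos(a)-0,y+45*np.sin(a))
```

```text
FL [618.43 162.73 140.  ]
FR [610.57  -8.19 140.  ]
BL [630.02 162.58 140.  ]
BR [621.63  -8.41 140.  ]
tab (array([620.6 ,  83.05, 178.18]), np.float64(0.342320543639658)) [620.13  82.36 182.  ]
plg front top [659.13  76.91  80.  ]
[614.08  78.37  -0.05   5.12] -2.7424351380870458
[-0.15  0.08 -0.47  0.17 -0.04 -0.03 -0.37 -0.1   1.01 -0.39  0.34 -0.09
 -0.21  0.1   0.05 -0.25 -0.05 -0.04 -0.76]
plunger face exp 659.0293506659386 76.22080199710125
```

Guard origin is about (614,78), yaw −2.65°, with the shutter at about 5 mm. The key lies at yaw about +3.4°, with its origin near (449,−265). Moving the closed gripper to the right-hand side of the tab.

```bash
python3 -m creep '[[1.5,2.4,0.5,-2.63],[1.5,2.4,0.5,-2.63],[1.5,2.4,0.5,-2.63],[1.5,2.4,0.5,-2.63],[1.5,2.4,0.5,-2.63],[1.5,2.4,0.5,-2.63],[1.5,2.4,0.5,-2.63],[1.5,2.4,0.5,-2.63]]' 1 40; python3 -m creep '[[1.8,2.8,0,0],[1.8,2.8,0,0],[1.8,2.8,0,0],[1.8,2.8,0,0],[1.8,2.8,0,0],[1.8,2.8,0,0],[1.8,2.8,0,0],[1.8,2.8,0,0]]'; python3 -m creep '[[1.8,2.7,0,0],[1.8,2.7,0,0],[1.8,2.7,0,0],[1.8,2.7,0,0],[1.8,2.7,0,0],[1.8,2.7,0,0],[0,0,0,0],[0,0,0,0]]'
```

```text
time: 0.77
eef_pos: [317.5, -399.7, 235.1]
tool_rot: [-0.0, 1.0, -0.024, -0.0]
wrist_force: [1.0, -1.0, 0.3]
opening: -0.0
grasp_force: 0.0
time: 1.43
eef_pos: [461.5, -175.5, 235.0]
tool_rot: [-0.0, 1.0, -0.023, -0.0]
wrist_force: [0.9, -0.0, -0.5]
opening: 0.3
grasp_force: 0.0
time: 2.1
eef_pos: [569.4, -13.8, 234.5]
tool_rot: [-0.0, 1.0, -0.022, -0.0]
wrist_force: [-0.3, -0.3, 0.6]
opening: -0.3
grasp_force: 0.0
```

```bash
python3 -m creep '[[2.5,2.9,0,0],[2.4,2.9,0,0],[0,0,-2.5,0],[0,0,-2.5,0],[0,0,-1.5,0],[0,0,0,0],[0,0,0,0]]'
python3 - <<'E'
from h import *
a=cap('scene','s1')['img'];b=cap('top','t1')['img']
g=lambda i:cv2.resize(i,None,fx=3,fy=3,interpolation=cv2.INTER_CUBIC)
c=np.vstack([g(a[170:270,200:440,::-1]),g(b[145:245,225:465,::-1])]);cv2.imwrite('pics/c1.png',c)
E
```

```text
time: 2.68
eef_pos: [617.4, 42.0, 169.9]
tool_rot: [0.0, 1.0, -0.024, -0.001]
wrist_force: [0.1, -0.8, -0.2]
opening: -0.1
grasp_force: 0.0
```

View pics/c1.png

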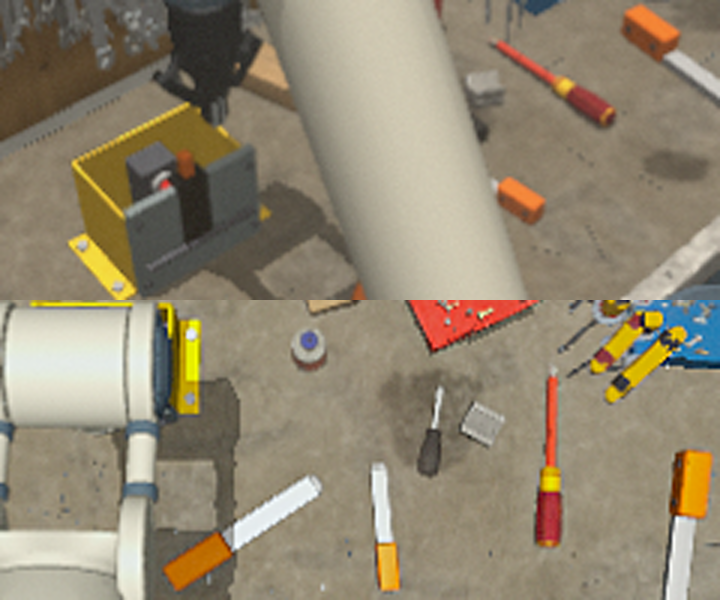

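The scene crop shows the closed fingertips just right of the tab at full-frame (272,209), and the key handle is now visible at (374,237). Pushing the shutter along the guard's +y.

```bash
python3 -m creep '[[0.05,1,-0.5,0],[0.05,1,0,0],[0.05,1,0,0],[0.05,0.8,0,0],[0.05,0.8,0,0],[0,0,0,0]]'; python3 -m creep '[[0.03,0.6,0,0],[0.03,0.6,0,0],[0,0,0,0]]';  python3 - <<'E'
from h import *
np.set_printoptions(precision=1,suppress=True)
t=load('t1');s=load('s1')
h=cv2.cvtColor(s['img'],cv2.COLOR_RGB2HSV).astype(int)[225:250,362:388]
m=(h[...,0]<22)&(h[...,1]>150)
for r in range(25): print(225+r,' '.join('%3d'%v if k else '  .' for v,k in zip(h[r,:,2],m[r])))
# predicted corners
o=np.array([449,-264.8]);a=np.radians(3.4);d=np.array([np.cos(a),np.sin(a)]);n=np.array([-d[1],d[0]])
for z in(32,0): print(z,proj(s,[[*(o+d*x+n*y),z] for x,y in((-60,13),(-60,-13),(0,13),(0,-13))]).tolist())
E
```

```text
time: 3.28
eef_pos: [620.7, 90.8, 165.2]
tool_rot: [-0.0, 1.0, -0.022, 0.0]
wrist_force: [-0.7, -0.2, -0.2]
opening: -0.1
grasp_force: 0.0
time: 3.53
eef_pos: [621.2, 101.9, 165.1]
tool_rot: [-0.0, 1.0, -0.023, 0.0]
wrist_force: [-0.8, -0.0, 0.6]
opening: -0.1
grasp_force: 0.0
225   .   .   .   .   .   .   .   .   .   .   .   .   .   .   .   .   .   .   .   .   .   .   .   .   .   .
226   .   .   .   .   .   .   .   .   .   .   .   .   .   .   .   .   .   .   .   .   .   .   .   .   .   .
227   .   .   .   .   .   .   .   .   .   .   .   .   .   .   .   .   .   .   .   .   .   .   .   .   .   .
228   .   .   .   .   .   .   .   .   .   .   .   .   .   .   .   .   .   .   .   .   .   .   .   .   .   .
229   .   .   .   .   .   .   . 223 207   .   .   .   .   .   .   .   .   .   .   .   .   .   .   .   .   .
230   .   .   .   .   .   . 235 245 240 227   .   .   .   .   .   .   .   .   .   .   .   .   .   .   .   .
231   .   .   .   .   . 236 244 244 244 244 237 212   .   .   .   .   .   .   .   .   .   .   .   .   .   .
232   .   .   .   . 218 241 245 245 244 245 244 242 232 199   .   
[... 1509 characters left out ...]
   .   .   .   .   .   .   .   .   .   .   .
247   .   .   .   .   .   .   .   .   .   .   .   .   .   .   .   .   .   .   .   .   .   .   .   .   .   .
248   .   .   .   .   .   .   .   .   .   .   .   .   .   .   .   .   .   .   .   .   .   .   .   .   .   .
249   .   .   .   .   .   .   .   .   .   .   .   .   .   .   .   .   .   .   .   .   .   .   .   .   .   .
32 [[377.5061684997652, 239.55898109819054], [381.82693029673203, 235.8891873115138], [364.7662336047854, 231.36455860447208], [369.12193274503716, 227.84928443466933]]
0 [[376.589495599839, 245.49371802062586], [380.8572043941399, 241.8202174125308], [364.0522649415138, 237.296722250787], [368.35343487277055, 233.7755220866817]]
```

The handle height agrees: its predicted top corners at 32 mm match the pixels within 1 px. Continuing the push to the end stop.

```bash
python3 -m creep '[[0.02,0.4,0,0],[0,0,0,0]]';python3 -m creep '[[0.02,0.3,0,0],[0,0,0,0]]'
python3 - <<'E'
from h import *
a=cap('scene','s2')['img']
cv2.imwrite('pics/c2.png',cv2.resize(a[170:270,200:320,::-1],None,fx=5,fy=5,interpolation=cv2.INTER_CUBIC))
E
```

```text
time: 3.7
eef_pos: [621.4, 105.3, 165.1]
tool_rot: [-0.0, 1.0, -0.023, 0.0]
wrist_force: [-0.5, 0.1, 0.6]
opening: -0.0
grasp_force: 0.0
time: 3.87
eef_pos: [621.6, 108.1, 165.1]
tool_rot: [-0.0, 1.0, -0.023, 0.0]
wrist_force: [-0.1, -0.1, -0.2]
opening: -0.1
grasp_force: 0.0
```

View pics/c2.png

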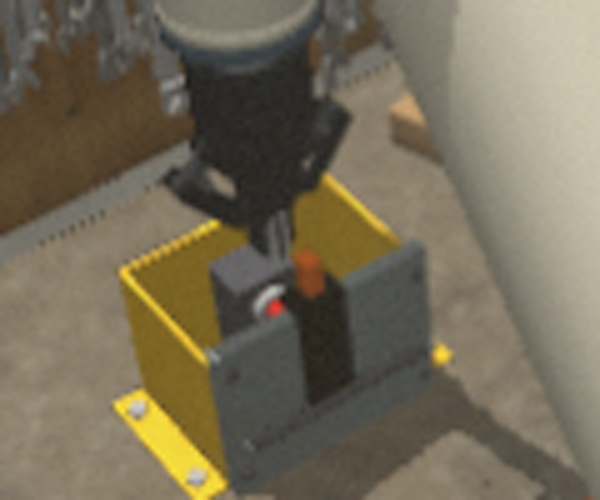

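Run:
```python
from h import *
np.set_printoptions(precision=1,suppress=True)
for f,P in(('s1',(617.4,42,170)),('s2',(621.6,108.1,165)),('s2',(620.5,82.5,182)),('s2',(620.5,82.5,150))): print(f,P,proj(load(f),P))
print(readout.read_state()['eef_pos'],readout.read_state()['joints'])
```

```text
s1 (617.4, 42, 170) [[271.6 217.7]]
s2 (621.6, 108.1, 165) [[254.9 227.4]]
s2 (620.5, 82.5, 182) [[261.  220.3]]
s2 (620.5, 82.5, 150) [[261.8 227.2]]
[621.6 108.  165.1] [ 0.1  0.5  1.4 -0.   1.2  1.7]
```

The shutter has not moved: the tab is still at (261.6,224). The fingertips appear about 7 px above where the reported TCP projects. I'll check the TCP against both cameras using the start pictures.

Run:
```python
from h import *
def crop(f,P,u0,v0,w,h,k,marks):
    c=load(f); i=cv2.resize(c['img'][v0:v0+h,u0:u0+w,::-1],None,fx=k,fy=k,interpolation=cv2.INTER_CUBIC)
    for Q,col in marks:
        p=proj(c,Q)[0]; q=((p+.5-[u0,v0])*k).astype(int); cv2.drawMarker(i,tuple(map(int,q)),col,0,10,1); print(f,Q,p)
    return i
P=(197,-592.8,194.5);m=[(P,(0,0,255)),((P[0],P[1],P[2]+35),(0,255,0))]
a=crop('scene0',P,455,140,60,60,5,m);b=crop('top0',P,430,280,60,60,5,m)
Q=(621.6,108.1,165.1);m2=[(Q,(0,0,255)),((Q[0],Q[1],Q[2]+35),(0,255,0)),((Q[0]+30,Q[1],Q[2]),(255,255,0))]
c=crop('s2',Q,225,190,60,50,5,m2); R=(617.4,42,170)
d=crop('s1',R,240,185,60,50,5,[(R,(0,0,255)),((R[0],R[1],R[2]+35),(0,255,0)),((R[0]+30,R[1],R[2]),(255,255,0))])
cv2.imwrite('pics/c3.png',np.vstack([np.hstack([a,b]),np.hstack([c,d])]))
```

```text
scene0 (197, -592.8, 194.5) [484.69887607 190.81123878]
scene0 (197, -592.8, 229.5) [487.51413221 183.14590649]
top0 (197, -592.8, 194.5) [456.00383808 298.6916402 ]
top0 (197, -592.8, 229.5) [459.56833957 300.76871028]
s2 (621.6, 108.1, 165.1) [254.90832984 227.40823186]
s2 (621.6, 108.1, 200.1) [253.80274201 219.70954358]
s2 (651.6, 108.1, 165.1) [249.63710185 222.67734752]
s1 (617.4, 42, 170) [271.62815151 217.70329618]
s1 (617.4, 42, 205) [270.84871989 209.99368879]
s1 (647.4, 42, 170) [266.25570661 213.19162615]
```

View pics/c3.png

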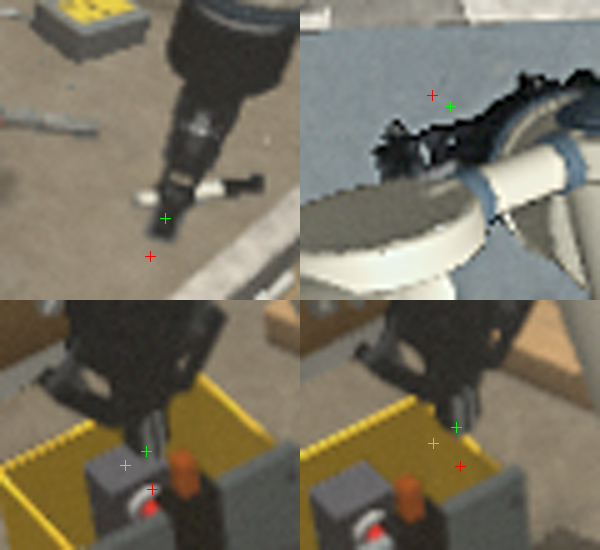

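The tips in the pictures lie about 30 mm above the reported TCP, so the closed fingers passed over the tab. I'll go back and descend carefully beside the tab, watching the force.

```bash
python3 -m creep '[[-0.08,-1.7,0,0],[-0.08,-1.7,0,0],[-0.08,-1.7,0,0],[-0.06,-1.5,0,0],[0,0,0,0],[0,0,0,0]]'; python3 -m creep '[[0,0,-1,0],[0,0,0,0],[0,0,0,0]]';python3 -m creep '[[0,0,-0.6,0],[0,0,0,0],[0,0,0,0]]';python3 -m creep '[[0,0,-0.5,0],[0,0,0,0]]';python3 -m creep '[[0,0,-0.4,0],[0,0,0,0]]'
```

```text
time: 4.42
eef_pos: [618.6, 41.2, 165.1]
tool_rot: [-0.0, 1.0, -0.024, 0.0]
wrist_force: [0.4, 1.4, 0.1]
opening: 0.4
grasp_force: 0.0
time: 4.67
eef_pos: [618.0, 42.5, 154.2]
tool_rot: [-0.0, 1.0, -0.023, -0.001]
wrist_force: [-0.1, -0.0, -0.3]
opening: -0.7
grasp_force: 0.0
time: 4.92
eef_pos: [618.4, 42.1, 148.7]
tool_rot: [-0.0, 1.0, -0.023, -0.0]
wrist_force: [0.7, 0.0, -0.4]
opening: 0.1
grasp_force: 0.0
time: 5.08
eef_pos: [618.3, 41.9, 143.4]
tool_rot: [0.0, 1.0, -0.023, -0.0]
wrist_force: [-0.8, -0.6, -0.2]
opening: -0.0
grasp_force: 0.0
time: 5.25
eef_pos: [618.3, 41.9, 139.4]
tool_rot: [-0.0, 1.0, -0.023, -0.0]
wrist_force: [-0.7, -1.5, -0.3]
opening: 0.0
grasp_force: 0.0
```

```bash
for i in 1 2; do python3 -m creep '[[0,0,-0.4,0],[0,0,0,0]]'|grep -E 'eef|wrist';done; for i in 1 2 3 4; do python3 -m creep '[[0,0,-0.3,0],[0,0,0,0]]'|grep -E 'eef|wrist';done
python3 - <<'E'
from h import *
c=cap('scene','s3')
i=cv2.resize(c['img'][185:245,225:305,::-1],None,fx=7,fy=7,interpolation=cv2.INTER_CUBIC);cv2.imwrite('pics/c4.png',i)
print(proj(c,readout.read_state()['eef_pos']))
E
```

```text
eef_pos: [618.3, 41.9, 135.4]
wrist_force: [0.3, 0.3, 0.5]
eef_pos: [618.3, 41.9, 131.4]
wrist_force: [0.1, -0.2, -0.6]
eef_pos: [618.3, 41.9, 128.6]
wrist_force: [-0.5, 0.4, -0.1]
eef_pos: [618.4, 41.9, 125.6]
wrist_force: [0.7, 0.3, 0.9]
eef_pos: [618.3, 41.9, 122.6]
wrist_force: [-0.2, 0.2, -0.5]
eef_pos: [618.4, 41.9, 119.6]
wrist_force: [-0.0, 0.0, -0.5]
[[272.55071138 228.12776935]]
```

View pics/c4.png

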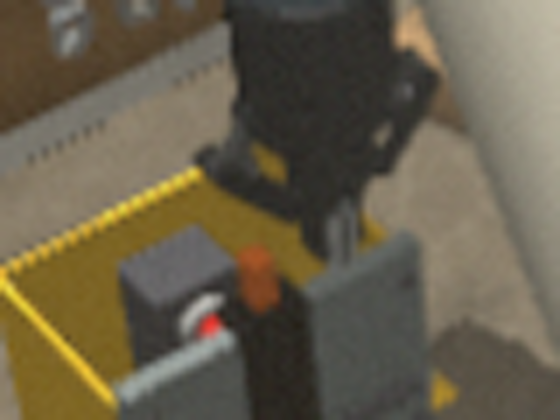

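```bash
for i in 1 2 3 4 5; do python3 -m creep '[[0,0,-0.2,0],[0,0,0,0]]'|grep -E 'eef|wrist';done
```

```text
eef_pos: [618.5, 41.9, 117.8]
wrist_force: [0.7, 0.8, -0.3]
eef_pos: [618.5, 41.9, 115.8]
wrist_force: [-0.8, -0.1, 0.1]
eef_pos: [618.4, 41.9, 113.7]
wrist_force: [-0.2, 0.2, -0.2]
eef_pos: [618.5, 41.9, 111.8]
wrist_force: [0.4, 0.0, -0.0]
eef_pos: [618.4, 41.9, 109.7]
wrist_force: [-1.0, 0.1, -0.9]
```

```bash
for i in 1 2 3; do python3 -m creep '[[0,0,-0.2,0],[0,0,0,0]]'|grep -E 'eef|wrist';done
python3 - <<'E'
from h import *
cap('scene','s4')
a,b,d=[cv2.cvtColor(load(f)['img'],cv2.COLOR_RGB2GRAY).astype(int) for f in('s3','s4','scene0')]
print('s3');print(a[210:230,262:284]);print('s4');print(b[210:230,262:284]);print('bg');print(d[210:230,262:284])
E
```

```text
eef_pos: [618.4, 41.9, 107.7]
wrist_force: [1.1, 0.2, -0.7]
eef_pos: [618.4, 41.9, 105.7]
wrist_force: [0.2, -0.4, -0.3]
eef_pos: [618.7, 41.9, 103.9]
wrist_force: [0.0, 0.2, -0.2]
s3
[[ 48  69  79  79  43  47  45  45  45  45  47  52  47  50  50  62  98 106
  113 126 137 136]
 [ 43  47  54  60  46  45  45  46  47  47  46  48  44  51  54  92 126 131
  129 131 137 138]
 [ 44  43  43  48  47  52  45  46  46  48  46  46  44  45  65 108 131 131
  131 131 137 137]
 [ 46  45  46  45  46  47  47  42  46  46  44  53  66  55  74 122 130 131
  132 134 137 131]
 [ 49  42  44  46  45  42  43  44  47  46  49  65  79  67  81 128 126 132
  130 131 136 130]
 [ 83  66  52  41  45  41  45  44  43  51  63  73  83  84  82 127 126 127
  128 133 136 132]
 [ 97  91  78  65  54  58  45  48  46  61  88  85  73  88  77 115 124 119
  133 133 133 129]
 [ 97  99  98  92  88  79  47  46  44  67  96  91  71  88  66 100 122 122
  122 127 125 127]
 [ 94  97  98  99 102  93  50  43  43  65  97  89  67  88  64  89 108 118
  118 115 106 108]
 [ 96  98  98  98  98  92  57  45  42  61  91  88  70  90  80  91  98 104
  108
[... 3972 characters left out ...]
2 131 150 158 166 163 149 131
   97  87  79  79]
 [105  83  90  95 102 101 102 102 111 131 150 159 167 169 160 137 110  98
   83  81  86  83]
 [ 84  81  74  73  91 103 111 131 148 161 166 168 162 138 122  97  83  82
   82  83  84  80]
 [ 81  81  70  53  72 101 134 159 168 169 161 140 120  97  85  82  79  83
   82  82  75  69]
 [ 83  84  75  47  56  83 134 166 162 139 121  98  81  81  83  80  83  85
   83  81  74  75]
 [ 84  84  74  50  50  56  91 132 127  99  82  82  81  83  86  82  80  81
   82  82  82  83]
 [ 83  69  63  52  48  47  49  76  89  83  84  84  84  84  81  79  82  82
   82  84  80  82]
 [ 66  54  50  45  45  42  46  66  84  84  84  82  84  84  82  83  83  82
   80  83  82  82]]
```

```bash
for i in 1 2 3; do python3 -m creep '[[0,0,-0.15,0],[0,0,0,0],[0,0,0,0]]'|grep -E 'eef|wrist';done
```

```text
eef_pos: [618.7, 41.9, 103.8]
wrist_force: [-5.8, -0.4, 19.0]
eef_pos: [618.8, 41.9, 103.6]
wrist_force: [-12.6, -0.7, 39.3]
eef_pos: [619.0, 41.9, 103.5]
wrist_force: [-21.1, -0.0, 59.7]
```

Contact came at a reported z of 103.9, on the 140 mm panel top. The true fingertips are therefore 36 mm above the reported TCP when closed. Backing off and pushing the tab at the right height.

```bash
python3 -m creep '[[0,0,1.1,0],[0,0,1.1,0],[0,0,0,0]]'|grep -E 'eef|wrist'; for i in 1 2 3 4; do python3 -m creep '[[0.03,0.5,0,0],[0,0,0,0]]'|grep -E 'eef|wrist';done
python3 - <<'E'
from h import *
cap('scene','s5')
for f in('scene0','s3','s5'):
    h=cv2.cvtColor(load(f)['img'],cv2.COLOR_RGB2HSV).astype(int)[212:235,240:285]
    v,u=np.nonzero((h[...,0]<15)&(h[...,1]>150)&(h[...,2]>90)&(h[...,2]<250)); k=u+240
    print(f,len(u),np.median(u)+240,np.median(v)+212)
E
```

```text
eef_pos: [619.7, 41.9, 123.7]
wrist_force: [-0.7, -0.2, 0.7]
eef_pos: [618.7, 47.6, 121.0]
wrist_force: [-0.9, 0.9, 0.1]
eef_pos: [618.8, 52.7, 120.8]
wrist_force: [-0.0, 0.5, 1.0]
eef_pos: [619.4, 57.7, 121.2]
wrist_force: [0.4, 0.0, 0.5]
eef_pos: [619.8, 62.6, 121.5]
wrist_force: [-0.1, 0.5, -0.5]
scene0 49 261.0 225.0
s3 46 261.0 224.5
s5 49 261.0 225.0
```

```bash
cat > tab.py <<'E'
from h import *
c=read_camera('scene'); np.save('pics/last.npy',c,allow_pickle=True)
h=cv2.cvtColor(c['img'],cv2.COLOR_RGB2HSV).astype(int)[205:245,225:285]
v,u=np.nonzero((h[...,0]<15)&(h[...,1]>150)&(h[...,2]>90)&(h[...,2]<250)); print('tab',len(u),np.median(u)+225,np.median(v)+205)
E
for i in 1 2 3 4; do python3 -m creep '[[0.03,0.5,0,0],[0,0,0,0]]'|grep -E 'eef|wrist';python3 tab.py; done
```

```text
eef_pos: [620.0, 67.4, 121.6]
wrist_force: [0.1, -0.0, 0.4]
tab 46 260.0 225.0
eef_pos: [620.4, 72.5, 121.6]
wrist_force: [0.3, 0.5, 0.2]
tab 41 259.0 225.0
eef_pos: [620.7, 77.5, 121.6]
wrist_force: [0.3, -0.5, -0.0]
tab 43 258.0 226.0
eef_pos: [621.0, 82.5, 121.6]
wrist_force: [0.4, 0.8, -0.3]
tab 42 256.5 227.0
```

The shutter is moving. Continuing to the stop.

```bash
python3 -m creep '[[0.03,0.6,0,0],[0.03,0.6,0,0],[0.03,0.6,0,0],[0,0,0,0]]'|grep -E 'eef|wrist';for i in 1 2 3 4; do python3 -m creep '[[0.01,0.25,0,0],[0,0,0,0]]'|grep -E 'eef|wrist'; done;python3 tab.py
python3 - <<'E'
from h import *
c=load('scene0');a=-.046
for d in(5,42,50): print(d,proj(c,[614.1+6+.046*d,77.9-.3+d,175]))
E
```

```text
eef_pos: [621.9, 101.3, 121.6]
wrist_force: [-0.4, -0.2, 0.4]
eef_pos: [622.0, 102.9, 121.6]
wrist_force: [0.9, -0.4, -0.3]
eef_pos: [622.1, 105.1, 121.6]
wrist_force: [-0.4, -0.4, -0.0]
eef_pos: [622.2, 107.6, 121.6]
wrist_force: [-0.0, -0.2, -0.5]
eef_pos: [622.3, 109.0, 121.6]
wrist_force: [-0.5, -8.8, 1.3]
tab 42 250.0 230.0
5 [[261.15747189 221.82254526]]
42 [[251.62719407 226.85246948]]
50 [[249.53264024 227.95805349]]
```

The stop was felt at y=109 (8.8 N), with the tab at column 250, which matches about 50 mm of travel. Retreating and moving above the key with the gripper open.

```bash
python3 -m creep '[[0,-0.6,0,0],[0,0,2.5,0],[0,0,2.5,0],[0,0,2.5,0],[0,0,2.5,0],[0,0,0,0],[0,0,0,0]]' |grep eef; python3 tab.py; python3 -m creep '[[-1.4,-2.7,0,1],[-1.4,-2.7,0,1],[-1.4,-2.7,0,1],[-1.4,-2.7,0,1],[-1.4,-2.7,0,1],[-1.4,-2.7,0,1],[-1.4,-2.7,0,0],[-1.4,-2.7,0,0]]' -1 60|grep eef; python3 -m creep '[[-1.4,-2.7,0,0],[-1.4,-2.7,0,0],[-1.4,-2.7,0,0],[-1.4,-2.7,0,0],[-1.4,-2.7,0,0],[-1,-2,0,0],[0,0,0,0],[0,0,0,0]]'
python3 - <<'E'
from h import *
print(load('scene0')['position']); cap('scene','s6'); cap('top','t6')
E
```

```text
eef_pos: [623.0, 103.9, 222.9]
tab 45 250.0 230.0
eef_pos: [508.7, -113.0, 220.3]
time: 13.28
eef_pos: [429.3, -267.5, 220.5]
tool_rot: [-0.001, 1.0, 0.028, -0.001]
wrist_force: [-1.2, -0.5, -0.2]
opening: 85.2
grasp_force: 0.0
[-189.67040867  574.05483442 1075.86031435]
```

```bash
python3 -m creep '[[0,0.1,-3,0],[0,0,-3,0],[0,0,-3,0],[0,0,-3,0],[0,0,-3,0],[0,0,-3,0],[0,0,-2,0],[0,0,0,0]]'|grep -E 'eef|wrist'; python3 -m creep '[[0,0,-1,0],[0,0,-1,0],[0,0,0,0]]'|grep -E 'eef|wrist';python3 -m creep '[[0,0,-0.5,0],[0,0,-0.4,0],[0,0,0,0]]'|grep -E 'eef|wrist';python3 - <<'E'
from h import *
cap('scene','s7');c=cap('top','t7')
i=load('s7')['img'];a=cv2.resize(i[205:265,340:420,::-1],None,fx=7,fy=7,interpolation=cv2.INTER_CUBIC)
cv2.imwrite('pics/c7.png',a); print(readout.read_state()['eef_pos'])
E
```

```text
eef_pos: [428.8, -263.6, 18.1]
wrist_force: [-2.2, 1.0, -0.3]
eef_pos: [430.4, -265.8, 0.9]
wrist_force: [-0.5, -0.3, 0.8]
eef_pos: [430.3, -266.1, -7.6]
wrist_force: [-0.6, -0.4, 0.5]
[ 430.34103277 -266.20341569   -7.21998119]
```

View pics/c7.png

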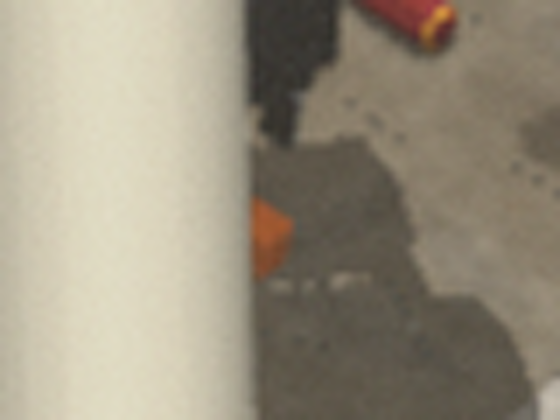

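The crop shows the right finger's tip at full-frame (379.5,225.2) and the handle end at (380,239). The arm hides the rest.

```bash
python3 - <<'E'
from h import *
c=load('s7')
for z in(0,20,42,55): print(z,proj(c,[[430+.056*y,-266-y,z] for y in(43,50,57)]).tolist())
E
for i in 1 2 3 4 ; do python3 -m creep '[[0,0,-0.4,0],[0,0,0,0],[0,0,0,0]]'|grep -E 'eef|wrist';done
```

```text
0 [[377.168525303637, 232.25937785779035], [378.29127696606776, 231.33220255573613], [379.4082765366389, 230.40969139814655]]
20 [[377.72248353688326, 228.57861270389344], [378.85366939726464, 227.65256769286304], [379.97900355562183, 226.73123068311114]]
42 [[378.3428370836047, 224.4530574524944], [379.48343260485836, 223.52850448184623], [380.6180640194418, 222.60870744827545]]
55 [[378.7149475917937, 221.97655747124466], [379.8611694018152, 221.05301444450038], [381.0013592496006, 220.13425549355122]]
eef_pos: [430.2, -266.1, -11.5]
wrist_force: [-0.1, -0.2, 0.7]
eef_pos: [430.2, -266.0, -15.6]
wrist_force: [0.1, 0.3, -0.8]
eef_pos: [430.1, -266.0, -19.6]
wrist_force: [-0.1, -0.3, 0.5]
eef_pos: [430.2, -266.0, -23.6]
wrist_force: [-0.6, -0.7, 0.7]
```

```bash
for i in 1 2 3; do python3 -m creep '[[0,0,-0.3,0],[0,0,0,0],[0,0,0,0]]'|grep -E 'eef|wrist';done; python3 -m creep '[[0,0,0,0],[0,0,0,0],[0,0,0,0],[0,0,0,0],[0,0,0,0],[0,0,0,0],[0,0,0,0],[0,0,0,0]]' 1 40
```

```text
eef_pos: [430.2, -266.1, -26.6]
wrist_force: [-0.4, 0.6, 0.5]
eef_pos: [430.2, -266.0, -29.6]
wrist_force: [0.6, 0.2, 0.6]
eef_pos: [430.2, -266.0, -32.6]
wrist_force: [-0.8, -0.0, -0.4]
time: 17.07
eef_pos: [430.3, -266.1, -32.3]
tool_rot: [0.0, 1.0, 0.029, 0.0]
wrist_force: [0.0, 0.3, 5.9]
opening: 25.8
grasp_force: 40.1
```

The opening reads 25.8 mm, which matches the 26 mm handle. Raising the grip force, lifting 100 mm and swinging over to the guard.

```bash
python3 -m creep '[[0,0,0,0],[0,0,0,0],[0,0,0,0],[0,0,0.5,0],[0,0,0.5,0],[0,0,1,0],[0,0,1,0],[0,0,1,0]]' 1 90; python3 -m creep '[[0,0,2,0],[0,0,2,0],[0,0,2,0],[0,0,0,-1.5],[0,0,0,-1.5],[0,0,0,-1.5],[0,0,0,-1.5],[0,0,0,0]]'; python3 -m creep '[[0.1,1.5,0,0],[0.3,2.5,0,0],[0.3,2.5,0,0],[0.3,2.5,0,0],[0.3,2.5,0,0],[0.3,2.5,0,0],[0.3,2.5,0,0],[0.3,2.5,0,0]]'|grep -E "eef|grasp"; python3 -m creep '[[0.3,2.5,0,0],[0.3,2.5,0,0],[0.3,2.5,0,0],[0.3,2.5,0,0],[0.3,2.5,0,0],[0.2,2.5,0,0],[0,1,0,0],[0,0,0,0]]'; python3 -m creep '[[0,0,-1,0],[0,0,-1,0],[0,0,-0.6,0],[0,0,0,0],[0,0,0,0]]'
```

```text
time: 17.73
eef_pos: [430.3, -266.1, 8.8]
tool_rot: [0.0, 1.0, 0.029, 0.0]
wrist_force: [1.0, -0.9, -1.4]
opening: 24.1
grasp_force: 88.4
time: 18.4
eef_pos: [430.4, -266.2, 68.5]
tool_rot: [0.0, 1.0, -0.024, 0.0]
wrist_force: [-0.0, 0.1, -2.3]
opening: 24.2
grasp_force: 88.5
eef_pos: [452.1, -74.5, 68.1]
grasp_force: 88.6
time: 19.73
eef_pos: [469.0, 85.9, 67.9]
tool_rot: [-0.0, 1.0, -0.022, 0.0]
wrist_force: [0.4, -0.9, -1.3]
opening: 24.5
grasp_force: 88.7
time: 20.15
eef_pos: [469.0, 83.4, 41.6]
tool_rot: [0.0, 1.0, -0.023, -0.0]
wrist_force: [-0.7, -0.1, -2.1]
opening: 24.5
grasp_force: 88.7
```

```bash
cat > key.py <<'E'
from h import *
import sys
np.set_printoptions(linewidth=250,precision=1,suppress=True)
s=read_camera('scene');t=read_camera('top')
e=readout.read_state()['eef_pos'];a=np.radians(-2.65);d=np.array([np.cos(a),np.sin(a),0]);o=np.array([e[0],e[1],0])-0
for nm,c in(('scene',s),('top',t)):
    pr=proj(c,[o+d*x+[0,0,z] for x,z in((19,86),(115,86),(119,80))]); print(nm,'pred',pr.tolist())
    h=cv2.cvtColor(c['img'],cv2.COLOR_RGB2HSV).astype(int); u,v=pr[1].astype(int)
    print('col0',u-14,'row0',v-9); print(h[v-9:v+10,u-14:u+15,2]); print('sat');print(h[v-9:v+10,u-14:u+15,1])
E
python3 key.py
```

```text
scene pred [[287.63610514529046, 262.29541995521254], [270.8637928376597, 245.4807792967589], [270.3291095150537, 246.00177210542716]]
col0 256 row0 236
[[ 45  55  83  83  80  83  79  79  80  81  81  80  79  77  82  82  81  80  79  78  81  73  50  56  64  69  69  69  70]
 [ 45  51  78  82  84  81  80  80  81  80  78  82  80  81  79  80  80  84  84  81  81  74  49  49  50  57  62  68  68]
 [ 40  45  71  80  79  82  80  76  82  80  79  80  80  82  80  81  78  81  83  84  79  73  55  50  48  54  50  59  53]
 [ 46  49  65  82  81  81  81  79  81  83  80  81  79  77  79  80  79  80  78  79  79  69  52  47  51  44  53  52  52]
 [ 42  48  61  82  80  81  81  79  81  85  95  88  83  81  79  81  80  82  80  80  79  74  53  45  45  49  51  52  50]
 [ 44  43  61  82  84  82  80  86 101 103 100  95  87  84  81  80  77  80  80  79  79  75  58  48  46  50  49  51  52]
 [ 45  42  56  81  81  81  93 119 104 105 102 100  96  88  77  80  81  76  80  85  92  92  61  47  47  47  49  48  48]
 [ 40  44  51  78  80  79  91 110 100  96  99 100  99  81  79  82  79  78  80 100 102 101  68  47  52  50  48  44 
[... 7007 characters left out ...]
 53  58  51  55  45  59  51  56  70   8   5   6   7  10  13  79  72  59  53  60  62  56  62  54  55  60]
 [ 56  57  57  55  49  47  53  47  47  53  52  60   6   8   6   6   9  14  83  61  61  67  56  57  58  59  59  57  58]
 [ 54  54  51  46  44  49  52  60  51  60  58  65   4   7   7   7   9  13  73  68  67  62  58  59  57  53  57  54  59]
 [ 53  56  53  49  53  49  50  55  52  54  58  66   7   7   7   8   8  16  85  78  58  67  62  52  57  57  54  55  56]
 [ 57  49  56  52  51  49  51  56  53  53  59  69   7   6   7   7   9  15  82  69  64  62  58  59  51  55  48  54  55]
 [ 61  65  57  56  53  54  53  52  55  50  57  52   7   6   7   8   9  15  85  70  60  63  59  48  53  55  52  52  50]]
```

Run:
```python
from h import *
np.set_printoptions(linewidth=250,precision=1,suppress=True)
c=load('last');c=load('s6')
g=lambda x,y,z,oy=78.:np.array([614.1+x*.9989+.0462*y,oy-.0462*x+.9989*y,z])
for nm,P in(('mouth',(0,0,80)),('outer LB',(0,14,70)),('outer RB',(0,-14,70)),('LT',(0,14,90)),('RT',(0,-14,90)),('inner LB',(3,11,73)),('inner RB',(3,-11,73)),('strip top L',(-9,30,53)),('strip R',(-9,-30,53))): print(nm,proj(c,g(*P))[0])
i=c['img'].astype(int); print(i[230:254,256:284].sum(2)//3)
```

```text
mouth [265.8 241.9]
outer LB [262.7 245.8]
outer RB [269.4 242. ]
LT [262.2 241.8]
RT [268.9 238. ]
inner LB [262.9 244.3]
inner RB [268.1 241.3]
strip top L [260.7 252.8]
strip R [275.  244.6]
[[103 103 114 138 152 162 160 157 134 117  94  74  77  79  78  80  80  81  83  80  79  77  75  81  78  77  75  75]
 [134 140 152 162 162 156 134 114  93  80  77  76  79  79  79  75  80  81  79  79  75  77  77  79  79  79  78  77]
 [128 157 163 156 134 114  92  78  79  76  78  78  79  77  80  78  81  80  79  79  82  80  78  77  79  83  77  76]
 [ 90 130 133 117  94  80  78  78  77  79  81  78  81  79  79  77  80  80  79  80  79  77  78  77  78  76  76  79]
 [ 51  79  91  78  81  78  77  77  81  81  80  76  76  78  81  80  80  80  79  76  79  75  78  76  81  78  76  79]
 [ 39  55  77  80  80  79  76  79  78  81  78  77  79  81  79  79  79  78  75  78  80  76  77  79  78  75  77  78]
 [ 37  54  81  76  78  77  81  77  80  78  77  79  80  81  77  77  80  80  76  76  78  79  80  75  78  78  77  79]
 [ 40  50  71  82  79  79  79  77  81  77  81  82  77  79  80  80  79  78  78  82  75  77  75  75  79
[... 1154 characters left out ...]
  73  79]
 [ 41  38  42  58  76  79  75  76  77  72  86  95 108 101  80  72  71  74  76  77  78  77  78  78  78  78  79  82]
 [ 37  41  41  53  75  75  76  80  89  94 100 105  84  78  72  75  78  77  76  79  77  80  76  76  77  78  80  82]
 [ 37  39  36  50  76  77  79 105 100 100  89  83  69  75  79  81  77  76  79  79  76  78  76  79  79  81  78  81]
 [ 37  39  39  46  62  84 100 109  93  78  72  73  73  78  79  78  77  78  78  77  79  79  77  78  81  79  91 113]
 [ 40  35  41  43  61  81 104  80  75  72  73  79  77  78  76  78  79  76  78  78  80  76  77  80  83  92 116 124]
 [ 42  43  46  70  92  75  79  64  75  77  78  76  78  77  80  77  75  78  78  77  80  78  83  91 109 115 124 119]]
```

The tip's position in both views matches the prediction within about 1 mm. The window centre measures y of about 78 at the face, so I'll shift +1.3 mm in y and advance, watching the forces.

```bash
python3 -m creep '[[0,0.13,0,0],[0.5,-0.02,0,0],[0.5,-0.03,0,0],[0.5,-0.02,0,0],[0.5,-0.02,0,0],[0,0,0,0],[0,0,0,0]]'|grep -E 'eef|wrist';for i in 1 2 3 4; do python3 -m creep '[[0.4,-0.02,0,0],[0,0,0,0],[0,0,0,0]]'|grep -E 'eef|wrist'; done
```

```text
eef_pos: [489.6, 84.3, 41.5]
wrist_force: [0.5, 0.2, -2.3]
eef_pos: [493.4, 84.1, 41.6]
wrist_force: [-0.4, 0.4, -1.7]
eef_pos: [497.5, 83.9, 41.6]
wrist_force: [-0.4, 0.1, -2.1]
eef_pos: [501.7, 83.8, 41.6]
wrist_force: [2.2, 1.1, -2.2]
eef_pos: [505.7, 83.6, 41.6]
wrist_force: [1.3, 3.0, -2.0]
```

```bash
python3 -m creep '[[0,0.06,0,0],[0,0,0,0],[0,0,0,0]]'|grep -E 'eef|wrist';for i in 1 2 3 4; do python3 -m creep '[[0.4,-0.02,0,0],[0,0,0,0],[0,0,0,0]]'|grep -E 'eef|wrist'; done
```

```text
eef_pos: [505.2, 84.0, 41.6]
wrist_force: [0.0, 0.5, -2.1]
eef_pos: [509.6, 83.8, 41.6]
wrist_force: [-0.2, 0.1, -2.1]
eef_pos: [513.6, 83.7, 41.6]
wrist_force: [-0.4, -0.4, -2.0]
eef_pos: [517.5, 83.5, 41.6]
wrist_force: [0.3, 0.1, -3.1]
eef_pos: [521.6, 83.3, 41.6]
wrist_force: [0.3, -0.3, -1.1]
```

```bash
for i in 1 2 3 4 5 6; do python3 -m creep '[[0.4,-0.02,0,0],[0,0,0,0],[0,0,0,0]]'|grep -E 'eef|wrist'; done
```

```text
eef_pos: [525.5, 83.1, 41.5]
wrist_force: [-1.0, 0.3, -0.9]
eef_pos: [529.5, 82.9, 41.6]
wrist_force: [0.2, -0.0, -2.6]
eef_pos: [533.5, 82.7, 41.6]
wrist_force: [0.6, 0.1, -2.3]
eef_pos: [537.5, 82.5, 41.6]
wrist_force: [0.2, 0.7, -1.0]
eef_pos: [540.7, 82.3, 41.4]
wrist_force: [-4.3, 1.0, -0.8]
eef_pos: [544.6, 82.1, 41.4]
wrist_force: [-5.2, 1.3, -1.3]
```

Plunger contact came at x of about 540. Pressing on to about 10 mm.

```bash
python3 -m creep '[[0.3,-0.01,0,0],[0.3,-0.01,0,0],[0,0,0,0],[0,0,0,0],[0,0,0,0],[0,0,0,0]]'; python3 tab.py
python3 - <<'E'
from h import *
s=[readout.read_state()];print(s[0]['qvel'].round(3),s[0]['wrist_torque'].round(2))
c=read_camera('top'); a=load('top0')
# bystanders: image change in top view near each
for n,(u,v) in dict(bottle=(327,160),vblock=(258,237),vblock2=(386,186),tape=(185,203)).items():
    print(n,np.abs(c['img'][v-9:v+10,u-9:u+10].astype(int)-a['img'][v-9:v+10,u-9:u+10]).mean().round(1))
E
```

```text
time: 25.08
eef_pos: [550.2, 81.9, 41.4]
tool_rot: [0.0, 1.0, -0.023, -0.001]
wrist_force: [-6.9, 0.3, -0.2]
opening: 24.7
grasp_force: 88.7
tab 45 250.0 230.0
[-0.002 -0.001 -0.    -0.     0.    -0.002] [0.05 1.03 0.  ]
bottle 7.8
vblock 49.8
vblock2 6.8
tape 6.0
```

```bash
python3 -c "
from station import ticket
print(ticket.hand_in())"
```

```text
the job is handed in; nothing more can be done
None
```

The job is handed in, with no verdict shown to me: the shutter is at its stop, and the key is still gripped, through the window and pressing the plunger in about 10 mm (6.9 N at the wrist); the bottle and tape measure look unmoved, but the arm hid the V block from my last check.

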